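# Clear the model level crossing, then draw the barrier rod to its red band and hold

## Robot

A 6-joint arm with a two-finger parallel gripper is mounted at the origin on the work surface; the furniture and walls round the work are solid. World frame = base frame: x ahead of the robot, y to its left, z up, the work surface at z = 0. Lengths are in m, angles in rad, forces in N, time in s.
With the tool pointing down it reaches from about 0.35 to 0.85 m from the base axis. Payload 8.1 kg.
Tool frame: the origin (TCP) lies midway between the tips of the shut fingers; the grasp point (between the pads) lies 19 mm behind it; z points along the fingers, y is the line along which they close (so a half turn about z gives the same grasp; the last joint's range is limited). The gripper opens to 93 mm and grips with 3 to 60 N. Pads are 15 mm wide; open, the fingers measure 128 mm over their backs; the gripper's body (75 mm by 188 mm) begins 65 mm behind the grasp point.
Start: joints at [1.08, 0.13, 1.488, -0, 1.523, -0.085], TCP at [0.237, 0.551, 0.184] pointing down, gripper open.
Joint ranges: [-2.96, 2.96], [-0.89, 2.26], [0.02, 2.5], [-1.34, 4.48], [0, 2.73], [-2.66, 2.66]. Speed limits (rad/s): [2.39, 2.39, 2.79, 3.14, 3.14, 3.14].

## Interface

Orientations are given as a rotation vector (axis times angle).
In Python, from plant import read_state, read_camera, camera_model, close_job gives the robot as it stands. The module is installed in compiled form; this text tells all that it offers.
- The arm moves only by the tool carry_out, never from a script. Its argument "moves" is a list of rows, each an object of numbers: "jaw": the finger opening in m, from 0 to 0.093; "dx", "dy", "dz": the shift along the tool's x, y, z in m; "yaw": the turn about the tool's z in rad. In form: [{"jaw": .., "dx": .., "dy": .., "dz": .., "yaw": ..}, ...]. A call has 1 to 8 rows; each row shifts and turns the commanded pose from where the row before left it, along the tool's axes as they then stand; what a row does not reach is not made up. A row lasts 1/8 s, in which the tool goes at most 62.5 mm and 10.7 degrees, less where a joint would pass 70% of its speed; a pose out of reach is approached as far as the arm can. A call is refused whole if a number of a shift passes 0.0625 or a number of a turn 0.188, either way. A call with a gripper value outside its range is refused whole. The fingers move at their own pace and stop on an object; "grip_force" is the grip in N (left out, the last holds). Time passes only in rows, so rows that do not move let the fingers close. It gives the time, the measured TCP pose, the force, the opening and the grip force at its end, in the units of the state.
- read_state(): the state, without advancing time (a new reading comes with each control period).
- read_camera(name): name is "side" or "top" or "wrist"; returns the picture (400x640x3 uint8, red, green, blue); there is no depth.
- camera_model(name): a dict with "camera_matrix" (3x3 intrinsics, pixels), "view" (4x4, takes a point from world to camera coordinates). Camera axes: x right, y up, looking along -z (the intrinsics and any distortion apply to the point x, -y, -z); pixel columns grow to the right and rows downward; lengths in m; the calibration is good to about 2 mm. A picture is of the moment at which its call begins: read the wrist's pose just before it. camera_model takes no time and is no camera call; for the wrist camera it gives the pose at the moment of the call.
- close_job(): hands the job in; it is judged then, once.
The state is a dict: "t": time; "q": joint angles; "dq": joint speeds; "joint_torque": joint torques, N m; "tool_pos": TCP position; "orientation": TCP orientation; "force": force on the tool from outside, world axes, zero at the start; "wrist_torque": the same for the moment, N m; "opening": finger opening in m; "gripper_force": force on a finger pad.
Only numpy, scipy, OpenCV 4.12 (cv2) and the standard library are available. Lean on these libraries where they do the work, as an engineer would, in place of code of your own. Each camera call takes 0.05 s, during which the arm holds its last target. There are 200 camera calls.

## Task

The red car has stalled on the track of the model level crossing: set it down gently, upright and lengthwise on the narrow road on your side of the track, wholly behind the white stop line, and let go of it. Only then draw the black knob of the brass pull rod straight out against its spring until the red band has just come fully out of the tube and both barriers lie level, and finish while still holding it there, as the spring would raise the barriers again. Leave the silver car, the waiting train and the other things where they stand.

Things in the scene. Friction and masses are not known exactly. Their poses are not given: they have to be found in the camera images.
- crossing: Level crossing kit fixed over the far track. Origin on the layout surface (z = 0), middle of the crossing; x along the road away from the robot, y along the track to the left, z up. Road 46 mm wide (y -23 to 23), flat top 7.5 mm above the surface from x = -172 to 120 mm, short ramps at its ends; rails and timber deck from x = -30 to 30. White stop line on the robot's side at x = -70, 3.5 mm wide.
- car_red: The red model car, 19 x 48 x 16 mm, about 30 g; origin under its middle at the height of its wheels' underside, its length along its own y, width along its own x, z up. Solid box for grasping: take it across its 19 mm width.
- waiting_place (a point): Point on the road top (7.5 mm above the surface) 48 mm behind the near stop line, at crossing x = -118 mm, y = 0. A car centred here and lengthwise along the road stands wholly behind the line.
- pull_rod (a joint): How far the sprung rod is out of its tube, m: 0 home (start), 0.045 when the red band round the rod (5 mm wide) has just come fully out of the tube mouth and the barriers are level, 0.053 end stop (barriers dip too low). Slides along crossing +y, away from the road. Its spring pulls back with 3 N at the start, 9 N at the band, and takes it home when let go. The barriers turn 30 rad per m of rod.
- rod_knob (a point): Middle of the black knob's grip: a barrel 17 mm in diameter, 22 mm long, axis along crossing y, 34 mm above the surface; a flange 23 mm in diameter, 6 mm thick begins 13 mm outward of this point. Moves with the rod. At the start 21 mm of bare rod (6.4 mm) lies between barrel and tube. Free on both sides and down to the surface: pinch it from above across crossing x.
- tube_mouth (a point): Mouth of the fixed brass tube (13 mm in diameter, collar 16 mm) that the rod slides out of, on the rod's axis, 34 mm above the surface. The knob's middle is 32 mm from it at the start, along crossing +y.
- barrier_near (a joint): Near barrier arm, red and white, 62 mm long: 0 upright at the start, 1.36 rad level across the road. Hinged at crossing x = -58, y = 34 mm (the far arm at x = 58, y = -34), tip up to 90 mm above the surface. Beside each stands a grey machine box 17 x 15 x 32 mm at x = -45 (45), and across the road a lamp mast 42 mm high at x = -66, y = -32 (x = 66, y = 32). Arms are moved by the rod only.
- car_silver: Bystander: silver model car, 19 x 48 x 16 mm, waiting on the far end of the crossing's road.
- shunter: Bystander: green diesel shunter, 31 x 126 x 49 mm, waiting on the track to the right of the crossing, its length along the track.
- coal_wagon: Bystander: brown coal wagon, 31 x 100 x 30 mm, on the track behind the shunter.
- van_cream: Bystander: cream model estate car, 19 x 48 x 16 mm, parked on the grey yard nearer to the robot.
- screwdriver_red: Bystander: small screwdriver with red handle, 136 mm long, lying on the left.
- oiler: Bystander: amber needle oiler, 22 mm in diameter and 62 mm high, standing at the back left.
- tape_roll: Bystander: masking tape roll, 60 mm in diameter and 18 mm high, on the right.
- pliers: Bystander: long-nose pliers with blue handles, 133 mm long, lying on the right.
There are look-alikes about, which are no part of the job. What is shaped like the car_red but green is not meant.

How it is judged:
On the way, in this order (a step that is already met when the one before it is completed fails the run):
1. the red car stands on the near road behind the stop line, let go, with the barriers still up (x of car_red in the frame of crossing between -0.166 and -0.091 m and y of car_red in the frame of crossing between -0.016 and 0.016 m and z of car_red in the frame of crossing between 0.0045 and 0.0105 m and angle between car_red's own z axis and vertical below 0.1 rad and contact force between the fingers and car_red below 0.05 N and linear speed of car_red below 0.02 m/s and value of joint pull_rod below 0.008 m), for 0.2 s.
2. the rod is drawn to its red band (value of joint pull_rod between 0.04 and 0.05 m), for 0.2 s.
At the end, for the whole second after the job is handed in: Fingers hold the knob with the rod out 45 mm +- 5 mm, barriers level within 0.2 rad, nothing touching the near arm; red car untouched, at rest on its wheels, its middle 21 to 96 mm behind the stop line, within 16 mm of the road's middle, along the road within 0.35 rad (all of step 2 and value of joint barrier_near between 1.16 and 1.56 rad and contact force between the fingers and pull_rod above 1 N and contact force between anything else and barrier_near below 0.1 N and x of car_red in the frame of crossing between -0.166 and -0.091 m and y of car_red in the frame of crossing between -0.016 and 0.016 m and z of car_red in the frame of crossing between 0.0045 and 0.0105 m and angle between car_red's own z axis and vertical below 0.1 rad and angle between the y axis of car_red and the x axis of crossing, either way round below 0.35 rad and linear speed of car_red below 0.02 m/s and contact force between each of the arm, the fingers and car_red below 0.05 N); the arm keeps its last pose, push and grip.
It fails at once if the barriers come down while the red car is not yet behind the stop line (value of joint barrier_near above 0.6 rad and x of car_red in the frame of crossing above -0.088 m).
It fails at once if the red car is dropped or thrown (linear speed of car_red above 0.6 m/s and contact force between the fingers and car_red below 0.02 N).
It fails at once if the silver car, the train or another bystander is disturbed (moved over 15 mm) (distance of any of car_silver, shunter, coal_wagon, van_cream, screwdriver_red, oiler, tape_roll, pliers from where it was at the start of the episode above 0.015 m).
It also fails if it takes over 51 s, if anything falls off the work surface, if the arm or the gripper's body presses on something with over 40 N, if the wrist force passes 120 N, or if a joint passes its speed limit or range.

## Working session

There is one attempt and no reset: what is moved stays moved. The work goes in short steps, Python scripts to look and compute and a tool call to move; the robot and the scene stay as the last step left them, time stands still between calls to the robot, and variables do not carry over. Pictures are saved under pics/ and viewed, at most 10 in all, crops included, and the job is handed in when it is done.

Besides the shell and the picture viewer there is one more tool, called after ">>>" by a JSON object that holds its "api" and its "payload", one argument or row to a line. carry_out: Moves the arm, as the interface text tells. Its arguments: {"type":"object","properties":{"moves":{"type":"array","items":{"type":"object","properties":{"jaw":{"type":"number"},"dx":{"type":"number"},"dy":{"type":"number"},"dz":{"type":"number"},"yaw":{"type":"number"}}}},"grip_force":{"type":"number"}},"required":["moves"]}

```bash
mkdir -p pics
cat > h.py <<'E'
import numpy as np, cv2
from plant import *
def ray(cam,u,v,M=None):
    M=M or camera_model(cam); K=np.array(M["camera_matrix"]);V=np.array(M["view"])
    d=np.linalg.inv(K)@[u,v,1]; d=np.array([d[0],-d[1],-d[2]])
    R=V[:3,:3]; return -R.T@V[:3,3], R.T@d
def onz(cam,u,v,z,M=None):
    o,d=ray(cam,u,v,M); return o+d*(z-o[2])/d[2]
def tri(r1,r2):
    (a,d),(b,e)=r1,r2
    s=np.linalg.lstsq(np.c_[d,-e],b-a,rcond=None)[0]
    p,q=a+s[0]*d,b+s[1]*e
    return (p+q)/2,np.linalg.norm(p-q)
def proj(cam,p,M=None):
    M=M or camera_model(cam); c=np.array(M["view"])@[*p,1]; x=np.array(M["camera_matrix"])@[c[0],-c[1],-c[2]]; return x[:2]/x[2]
def shot(cam,name):
    M=camera_model(cam); im=np.array(read_camera(cam)); cv2.imwrite(f"pics/{name}.png",im[:,:,::-1]); return im,M
E
python3 - <<'E'
from h import *
for c in("top","side"):
    im,M=shot(c,c+"0"); print(c,{k:(np.round(v,4).tolist() if not isinstance(v,str) else v) for k,v in M.items()})
print(read_state())
E
```

```text
top {'camera_matrix': [[501.0221, 0.0, 315.0923], [0.0, 501.0221, 195.8476], [0.0, 0.0, 1.0]], 'view': [[-0.0083, -0.9998, 0.0204, -0.1117], [0.9977, -0.0069, 0.0678, -0.5465], [-0.0677, 0.0209, 0.9975, -1.3524], [0.0, 0.0, 0.0, 1.0]]}
side {'camera_matrix': [[443.2734, 0.0, 312.2291], [0.0, 443.2734, 200.2509], [0.0, 0.0, 1.0]], 'view': [[0.9993, -0.0286, -0.0224, -0.5485], [0.0356, 0.6497, 0.7593, 0.0073], [-0.0072, -0.7596, 0.6503, -1.5472], [0.0, 0.0, 0.0, 1.0]]}
{'t': 0.1, 'q': array([ 1.07957252e+00,  1.31075234e-01,  1.48916397e+00,  3.23585215e-06,
        1.52300895e+00, -8.54142420e-02]), 'dq': array([-1.31286342e-05, -6.09416602e-05, -4.49492755e-03, -1.28763993e-03,
       -6.20606429e-04, -1.31426179e-03]), 'joint_torque': array([ 7.09808046e-04, -5.61334062e+01, -4.93099988e+01,  7.70000531e-02,
        2.89612496e-02, -6.58764861e-05]), 'tool_pos': array([0.23657361, 0.55077092, 0.18320214]), 'orientation': array([-6.32983769e-01, -3.07667886e+00,  2.49130503e-03]), 'force': array([ 0.10320713, -0.25666168,  0.17873198]), 'wrist_torque': array([ 0.03278277,  0.05973967, -0.02302659]), 'gripper_force': 0.0, 'opening': 0.09334019796617257}
```

View pics/top0.png

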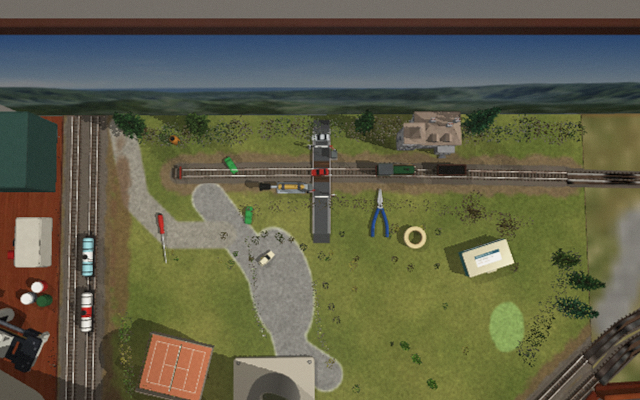

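View pics/side0.png

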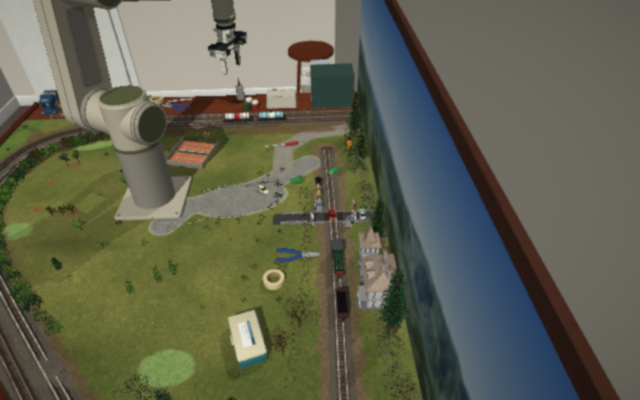

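The top view shows the red car on the deck at (319,172), with the road running down to row 240. The black knob is at about (264,186) and the brass tube at about (290,186). In the side view the red car is at about (332,215).
Candidates are the red car (319,172), green cars at (231,163) and (248,214), the silver car (321,135), the cream van (266,258), and a red/white wagon at (86,310). I choose (319,172).

Run:
```python
from h import *
t=cv2.imread("pics/top0.png"); s=cv2.imread("pics/side0.png")
a=cv2.resize(t[115:255,240:380],(560,560),interpolation=cv2.INTER_CUBIC)
b=cv2.resize(s[165:235,265:375],None,fx=5,fy=5,interpolation=cv2.INTER_CUBIC)
cv2.imwrite("pics/cropt.png",a); cv2.imwrite("pics/crops.png",b)
def red(im,x0,x1,y0,y1):
    h=cv2.cvtColor(im,cv2.COLOR_BGR2HSV); m=((h[...,0]<8)|(h[...,0]>172))&(h[...,1]>150)&(h[...,2]>70)
    k=np.zeros(m.shape,np.uint8);k[y0:y1,x0:x1]=m[y0:y1,x0:x1]
    n,_,st,c=cv2.connectedComponentsWithStats(k); i=[j for j in range(1,n) if st[j,4]>4]; return [(st[j].tolist(),c[j].round(1).tolist()) for j in i]
print(red(t,300,340,150,200)); print(red(s,310,360,190,240))
for u,v in((319,172),(312,241),(330,241),(264,186)): print((u,v),onz("top",u,v,.02).round(4))
```

```text
[([312, 169, 17, 7, 79], [319.5, 172.2])]
[([329, 210, 6, 5, 22], [331.4, 211.9]), ([331, 216, 4, 3, 10], [332.8, 217.0])]
(319, 172) [ 0.6112 -0.1271  0.02  ]
(312, 241) [ 0.4225 -0.1064  0.02  ]
(330, 241) [ 0.4221 -0.1554  0.02  ]
(264, 186) [0.5736 0.0237 0.02  ]
```

View pics/cropt.png

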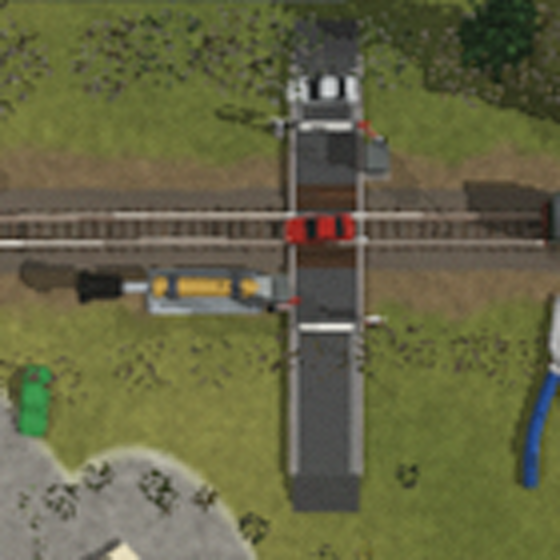

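View pics/crops.png

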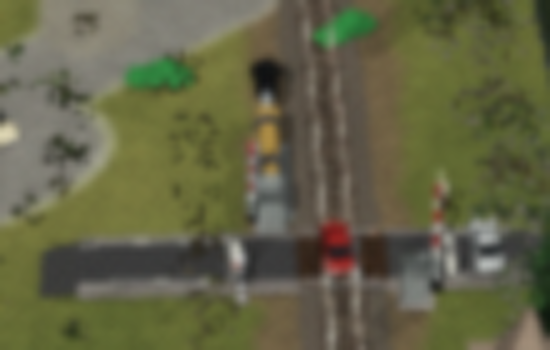

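The crops show the red car lying across the road on the deck, its length along the track, crop (322,229). The near stop line is at (326,327), the far one at (325,126), and the knob at (100,287). The near arm is upright near (290,300).

Run:
```python
from h import *
from scipy.spatial.transform import Rotation as R
P=lambda u,v,z:onz("top",240+u/4,115+v/4,z)
n,f=P(326,327,.0075),P(325,126,.0075); print(n,f,np.linalg.norm(n-f)); c=(n+f)/2; d=f-n; d[2]=0; d/=np.linalg.norm(d); l=np.array([-d[1],d[0],0])
print("c",c,"yaw",np.arctan2(d[1],d[0]))
p=tri(ray("top",319.5,172.2),ray("side",332,213.5)); print("car",p)
print("knob tri",tri(ray("top",265,186.7),ray("side",265+268/5,165+72/5)))
for nm,q in(("knob",P(100,287,.034)),("car",P(322,229,.02))): print(nm,q,"cross",(q-c)@d,(q-c)@l)
print("wait",c-.118*d)
s=read_state(); Rm=R.from_rotvec(s["orientation"]).as_matrix(); print(Rm.round(3))
M=camera_model("wrist");V=np.array(M["view"]);print("wristcam pos rel tool",Rm.T@(-V[:3,:3].T@V[:3,3]-s["tool_pos"]), "look in tool",Rm.T@(-V[2,:3]))
```

```text
[ 0.54380635 -0.13381469  0.0075    ] [ 0.68392512 -0.13440896  0.0075    ] 0.14012002873823498
c [ 0.61386574 -0.13411183  0.0075    ] yaw -0.004241166818071521
car (array([ 0.61056827, -0.12868653,  0.01505892]), np.float64(0.0012202354538989252))
knob tri (array([0.57110156, 0.01931851, 0.04206919]), np.float64(0.0027967040468665533))
knob [0.57026433 0.01988997 0.034     ] cross -0.044254157774645725 0.153815485452279
car [ 0.61045736 -0.13126493  0.02      ] cross -0.00342042405301658 0.002832418881192354
wait [ 0.4958668  -0.13361137  0.0075    ]
[[-0.919  0.395 -0.001]
 [ 0.395  0.919 -0.001]
 [ 0.    -0.002 -1.   ]]
wristcam pos rel tool [ 0.06641718  0.00063733 -0.20061475] look in tool [-2.42294196e-01 -9.64885039e-04  9.70202346e-01]
```

>>> {"api": "carry_out", "payload": {
  "moves": [
    {"yaw": 0.166, "jaw": 0.06},
    {"yaw": 0.166},
    {"yaw": 0.166},
    {"yaw": 0.166},
    {"yaw": 0.167},
    {"yaw": 0.167},
    {"yaw": 0.167},
    {}
  ]
}}

```text
invalid input at $.moves[0]: expected keys jaw, dx, dy, dz, yaw
```

>>> {"api": "carry_out", "payload": {
  "moves": [
    {"dx": -0.046, "dy": 0.03},
    {"dx": -0.046, "dy": 0.03},
    {"dx": -0.046, "dy": 0.03},
    {"dx": -0.046, "dy": 0.03},
    {"dx": -0.046, "dy": 0.03},
    {"dx": -0.046, "dy": 0.03},
    {"dx": -0.046, "dy": 0.03},
    {"dx": -0.046, "dy": 0.03}
  ]
}}

```text
invalid input at $.moves[0]: expected keys jaw, dx, dy, dz, yaw
```

>>> {"api": "carry_out", "payload": {
  "moves": [
    {"jaw": 0.06, "dx": 0, "dy": 0, "dz": 0, "yaw": 0.166},
    {"jaw": 0.06, "dx": 0, "dy": 0, "dz": 0, "yaw": 0.166},
    {"jaw": 0.06, "dx": 0, "dy": 0, "dz": 0, "yaw": 0.166},
    {"jaw": 0.06, "dx": 0, "dy": 0, "dz": 0, "yaw": 0.166},
    {"jaw": 0.06, "dx": 0, "dy": 0, "dz": 0, "yaw": 0.167},
    {"jaw": 0.06, "dx": 0, "dy": 0, "dz": 0, "yaw": 0.167},
    {"jaw": 0.06, "dx": 0, "dy": 0, "dz": 0, "yaw": 0.167}
  ]
}}

```text
t: 0.98
tool_pos: [0.2366, 0.5509, 0.1835]
orientation: [2.227, 2.215, -0.002]
force: [0.4, 0.4, 0.2]
opening: 0.0598
gripper_force: 0.0
```

>>> {"api": "carry_out", "payload": {
  "moves": [
    {"jaw": 0.06, "dx": -0.045, "dy": 0.025, "dz": 0, "yaw": 0},
    {"jaw": 0.06, "dx": -0.045, "dy": 0.025, "dz": 0, "yaw": 0},
    {"jaw": 0.06, "dx": -0.045, "dy": 0.025, "dz": 0, "yaw": 0},
    {"jaw": 0.06, "dx": -0.045, "dy": 0.025, "dz": 0, "yaw": 0},
    {"jaw": 0.06, "dx": -0.045, "dy": 0.025, "dz": 0, "yaw": 0},
    {"jaw": 0.06, "dx": -0.045, "dy": 0.025, "dz": 0, "yaw": 0},
    {"jaw": 0.06, "dx": -0.045, "dy": 0.025, "dz": 0, "yaw": 0},
    {"jaw": 0.06, "dx": -0.045, "dy": 0.025, "dz": 0, "yaw": 0}
  ]
}}

```text
t: 1.98
tool_pos: [0.4371, 0.1897, 0.1839]
orientation: [-2.221, -2.221, 0.0]
force: [1.3, -0.6, -0.7]
opening: 0.0599
gripper_force: 0.0
```

>>> {"api": "carry_out", "payload": {
  "moves": [
    {"jaw": 0.06, "dx": -0.046, "dy": 0.025, "dz": 0, "yaw": 0},
    {"jaw": 0.06, "dx": -0.046, "dy": 0.025, "dz": 0, "yaw": 0},
    {"jaw": 0.06, "dx": -0.046, "dy": 0.025, "dz": 0, "yaw": 0},
    {"jaw": 0.06, "dx": -0.046, "dy": 0.025, "dz": 0, "yaw": 0},
    {"jaw": 0.06, "dx": -0.046, "dy": 0.025, "dz": 0, "yaw": 0},
    {"jaw": 0.06, "dx": -0.046, "dy": 0.025, "dz": 0, "yaw": 0},
    {"jaw": 0.06, "dx": -0.046, "dy": 0.024, "dz": 0, "yaw": 0},
    {"jaw": 0.06, "dx": 0, "dy": 0, "dz": 0, "yaw": 0}
  ]
}}

```text
t: 2.98
tool_pos: [0.6109, -0.134, 0.1825]
orientation: [-2.225, -2.216, 0.002]
force: [-1.0, 0.6, -0.2]
opening: 0.0597
gripper_force: 0.0
```

Run:
```python
from h import *
im,M=shot("wrist","w1"); s=read_state(); print(s["tool_pos"],s["q"])
for p in((.6105,-.131,.02),(.570,.02,.034),(.496,-.1336,.0075),s["tool_pos"]): print(proj("wrist",p,M))
```

```text
[ 0.61048494 -0.13206939  0.18276091] [-2.95183676e-01  1.99494162e-01  1.41399465e+00  1.02913275e-04
  1.53031480e+00 -2.92690242e-01]
[316.61844061 175.89331695]
[276.31489892  33.35519438]
[223.72018473 176.65800571]
[315.75898928 219.25088714]
```

View pics/w1.png

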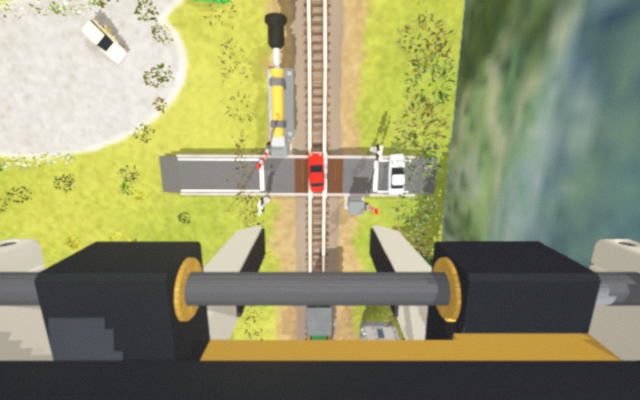

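The wrist view shows the red car at (317,172), about 17 px wide and lying across the road. The near stop line is at (261,178), the far one at (377,175), and the knob at (276,30), all matching the projections.

```bash
cat >> h.py <<'E'
def redblob(im,x0,x1,y0,y1):
    h=cv2.cvtColor(im,cv2.COLOR_RGB2HSV); m=((h[...,0]<8)|(h[...,0]>172))&(h[...,1]>150)&(h[...,2]>70)
    k=np.zeros(m.shape,np.uint8);k[y0:y1,x0:x1]=m[y0:y1,x0:x1]
    k=cv2.morphologyEx(k,cv2.MORPH_CLOSE,np.ones((7,7)))
    n,l,st,c=cv2.connectedComponentsWithStats(k); j=1+st[1:,4].argmax()
    return st[j],c[j],cv2.minAreaRect(np.argwhere(l==j)[:,::-1].astype(np.float32))
E
python3 - <<'E'
from h import *
im=cv2.imread("pics/w1.png")[:,:,::-1].copy(); M=camera_model("wrist")
st,c,r=redblob(im,295,345,145,200); print(st,c,r)
print("car z.0235",onz("wrist",*r[0],.0235,M)); print(tri(ray("wrist",*c,M),ray("top",319.5,172.2)))
g=im[0:60,240:310].max(2)<55; k=g.astype(np.uint8); n,l,s,cc=cv2.connectedComponentsWithStats(k)
for j in range(1,n):
    if s[j,4]>60: print("knob",s[j],cc[j]+[240,0])
w=((im[155:195,240:400].min(2)>190)).astype(np.uint8); n,l,s,cc=cv2.connectedComponentsWithStats(w)
for j in range(1,n):
    if s[j,4]>20: print("white",s[j],cc[j]+[240,155],onz("wrist",*(cc[j]+[240,155]),.0075,M))
E
```

```text
[307 154  17  38 536] [315.56902985 172.26119403] ((315.1707763671875, 172.57383728027344), (37.4422607421875, 15.365195274353027), 86.8201675415039)
car z.0235 [ 0.6084025 -0.1244098  0.0235   ]
(array([ 0.61020861, -0.12746725,  0.01085576]), np.float64(0.003921487789793757))
white [  0   0  25   6 102] [251.05882353 157.54901961] [ 0.53051743 -0.10833473  0.0075    ]
white [45  0 22  3 49] [294.85714286 156.28571429] [ 0.58373666 -0.10700724  0.0075    ]
white [ 84   0  51  19 141] [341.34751773 158.73758865] [ 0.64014282 -0.11019143  0.0075    ]
white [130   0  30  40 595] [386.97815126 174.65210084] [ 0.69652106 -0.12995454  0.0075    ]
white [  0  10  26  30 202] [258.03465347 183.95544554] [ 0.53734838 -0.1410418   0.0075    ]
white [ 29  23  80  17 174] [309.10344828 191.8908046 ] [ 0.60055815 -0.1513566   0.0075    ]
```

>>> {"api": "carry_out", "payload": {
  "moves": [
    {"jaw": 0.05, "dx": 0.004, "dy": -0.001, "dz": 0.03, "yaw": 0},
    {"jaw": 0.05, "dx": 0, "dy": 0, "dz": 0.035, "yaw": 0},
    {"jaw": 0.05, "dx": 0, "dy": 0, "dz": 0.035, "yaw": 0},
    {"jaw": 0.05, "dx": 0, "dy": 0, "dz": 0.03, "yaw": 0},
    {"jaw": 0.05, "dx": 0, "dy": 0, "dz": 0.02, "yaw": 0},
    {"jaw": 0.05, "dx": 0, "dy": 0, "dz": 0, "yaw": 0},
    {"jaw": 0.05, "dx": 0, "dy": 0, "dz": 0, "yaw": 0}
  ],
  "grip_force": 8
}}

```text
t: 3.9
tool_pos: [0.6108, -0.1267, 0.0357]
orientation: [2.22, 2.221, 0.002]
force: [0.6, 0.5, -0.3]
opening: 0.0501
gripper_force: 0.0
```

Run:
```python
from h import *
im,M=shot("wrist","w2"); s=read_state(); print(s["tool_pos"],s["force"])
st,c,r=redblob(im,250,390,80,260); print(st,c,r); print(onz("wrist",*r[0],.0235,M)); print("tool proj",proj("wrist",s["tool_pos"],M))
M1=camera_model("top"); print(tri(ray("wrist",*r[0],M),ray("top",319.5,172.2,M1)))
```

```text
[ 0.61111469 -0.12688441  0.03601428] [-0.26372822 -0.26182931 -0.74160603]
[ 302  184   26   60 1104] [314.76268116 214.63405797] ((314.21337890625, 213.69483947753906), (59.34781265258789, 24.5201358795166), 87.39744567871094)
[ 0.6092091  -0.12459138  0.0235    ]
tool proj [316.89151442 222.30573312]
(array([ 0.61023837, -0.12821362,  0.01344987]), np.float64(0.002454843578215604))
```

View pics/w2.png

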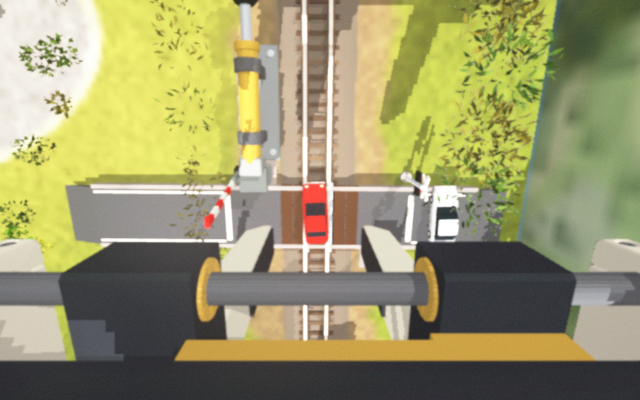

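Car at (315,214) sits between the fingers, lined up within 3°. I'll go down and grip it.

>>> {"api": "carry_out", "payload": {
  "moves": [
    {"jaw": 0.05, "dx": 0, "dy": -0.001, "dz": 0.012, "yaw": 0},
    {"jaw": 0.05, "dx": 0, "dy": 0, "dz": 0.011, "yaw": 0},
    {"jaw": 0.05, "dx": 0, "dy": 0, "dz": 0, "yaw": 0},
    {"jaw": 0.03, "dx": 0, "dy": 0, "dz": 0, "yaw": 0},
    {"jaw": 0.02, "dx": 0, "dy": 0, "dz": 0, "yaw": 0},
    {"jaw": 0.01, "dx": 0, "dy": 0, "dz": 0, "yaw": 0},
    {"jaw": 0.01, "dx": 0, "dy": 0, "dz": 0, "yaw": 0},
    {"jaw": 0.01, "dx": 0, "dy": 0, "dz": 0, "yaw": 0}
  ],
  "grip_force": 10
}}

```text
t: 4.95
tool_pos: [0.6089, -0.1267, 0.0112]
orientation: [2.221, 2.221, 0.0]
force: [0.2, 0.4, -0.2]
opening: 0.0106
gripper_force: 0.0
```

Run:
```python
from h import *
im,M=shot("wrist","w3"); s=read_state(); print(s["tool_pos"],s["force"],s["opening"],s["gripper_force"])
cv2.imwrite("pics/w3c.png",cv2.resize(im[130:330,180:460],(784,560))[:,:,::-1])
```

```text
[ 0.60886394 -0.12672197  0.01120562] [-0.21789015 -0.16646753  0.11031785] 0.01040325905660385 0.0
```

View pics/w3c.png

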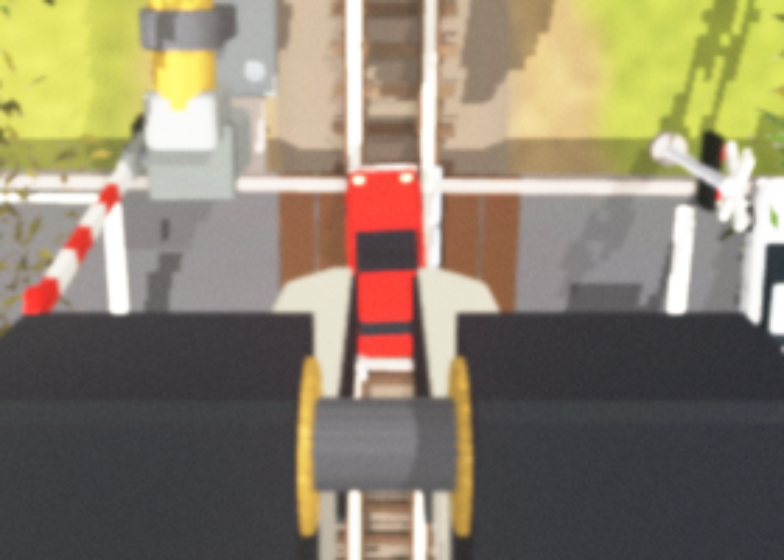

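The crop shows the pads beside or above the car's roof, with nothing gripped (opening 10 mm, force 0). I suspect the layout is lower than z=0, so I'll check its height from the 140 mm between the stop lines and from two views.

Run:
```python
from h import *
M=camera_model("wrist"); g=lambda u,v:(180+u/2.8,130+v/2.8)
im=cv2.imread("pics/w3.png").min(2)
v=217 
row=im[214:222].mean(0); print(np.c_[np.arange(205,232),row[205:232]].astype(int).tolist()); print(np.c_[np.arange(412,436),row[412:436]].astype(int).tolist())
for z in(-.02,-.015,-.01,-.005,0,.0075):
    a,b=onz("wrist",*g(116,245),z,M),onz("wrist",*g(682,245),z,M); print(z,np.linalg.norm(a-b))
# car rear/near features vs top
w=np.array(M["view"]); print("cam z",(-w[:3,:3].T@w[:3,3]))
p=[onz("wrist",*g(*q),z,M) for q in((347,230),(423,230)) for z in (.01,0.0)]; print("width z.01,z0",np.linalg.norm(p[0]-p[2]),np.linalg.norm(p[1]-p[3]))
```

```text
[[205, 124], [206, 103], [207, 76], [208, 53], [209, 51], [210, 64], [211, 85], [212, 116], [213, 146], [214, 157], [215, 154], [216, 157], [217, 208], [218, 252], [219, 255], [220, 255], [221, 255], [222, 255], [223, 251], [224, 205], [225, 151], [226, 141], [227, 140], [228, 140], [229, 141], [230, 142], [231, 141]]
[[412, 145], [413, 146], [414, 146], [415, 144], [416, 144], [417, 140], [418, 130], [419, 129], [420, 182], [421, 237], [422, 249], [423, 251], [424, 253], [425, 254], [426, 247], [427, 191], [428, 148], [429, 144], [430, 146], [431, 144], [432, 145], [433, 145], [434, 144], [435, 141]]
-0.02 0.15874327703804186
-0.015 0.15531943760676575
-0.01 0.15189559817548953
-0.005 0.14847175874421345
0 0.14504791931293734
0.0075 0.13991216016602315
cam z [ 0.60941587 -0.05951957  0.21182056]
width z.01,z0 0.018475595447674683 0.01939104207792516
```

Run:
```python
from h import *
M=camera_model("wrist"); s=read_state(); x,y,z=s["tool_pos"]
for h in(.011,.02,.025,.03,.035):
    print(h,[((proj("wrist",(x+dx,y+.0075,h),M)-[180,130])*2.8).round(0).tolist() for dx in(-.0052,.0052)], "car front/back top",((proj("wrist",(x,y+.0,h),M)-[180,130])*2.8).round(0))
for q in((355,270),(415,270)):
    o,d=ray("wrist",180+q[0]/2.8,130+q[1]/2.8,M); t=(y+.0075-o[1])/d[1]; print(o+t*d)
im=cv2.imread("pics/w3.png"); print(im[222:236:2,300:332:2].tolist().__len__())
for v in (224,228,232,240,250): print(v,[tuple(im[v,u]) [::-1] and "%d/%d/%d"%tuple(im[v,u][::-1]) for u in range(294,340,3)])
```

```text
0.011 [[360.0, 227.0], [403.0, 227.0]] car front/back top [382. 257.]
0.02 [[359.0, 239.0], [404.0, 238.0]] car front/back top [382. 269.]
0.025 [[359.0, 245.0], [405.0, 245.0]] car front/back top [382. 276.]
0.03 [[358.0, 252.0], [405.0, 252.0]] car front/back top [382. 284.]
0.035 [[357.0, 259.0], [406.0, 259.0]] car front/back top [382. 292.]
[ 0.60336887 -0.11922197  0.04190429]
[ 0.61579251 -0.11922197  0.04195672]
7
224 ['159/110/81', '147/102/73', '147/110/85', '173/111/85', '220/64/59', '68/62/67', '71/63/69', '69/62/67', '67/65/68', '72/65/70', '69/62/66', '68/61/66', '229/87/79', '241/233/227', '209/209/209', '141/94/66']
228 ['231/226/207', '232/227/209', '233/229/211', '232/228/209', '163/91/84', '246/62/56', '251/68/63', '252/67/59', '253/63/56', '254/65/57', '253/67/59', '212/64/59', '225/217/198', '233/228/211', '232/228/211', '231/226/207']
232 ['233/229/212', '233/228/210', '232/228/210', '228/222/205', '94/72/69', '253/65/57', '254/70/59', '254/69/63', '254/66/57', '254/70/61', '254/69/59', '151/54/54', '197/190/172', '233/228/210', '233/229/211', '233/229/212']
240 ['232/227/210', '232/228/209', '232/227/210', '208/199/182', '74/54/55', '252/64/55', '254/71/62', '254/68/57', '254/69/58', '254/68/59', '254/66/54', '153/55/52', '139/130/119', '233/228/211', '232/228/210', '234/230/213']
250 ['231/228/207', '231/228/209', '232/228/212', '139/130/119', '74/49/51', '232/73/67', '235/71/66', '248/71/65', '249/70/66', '250/70/65', '251/72/67', '132/55/53', '77/67/62', '229/224/204', '234/230/212', '232/228/210']
```

>>> {"api": "carry_out", "payload": {
  "moves": [
    {"jaw": 0.045, "dx": 0, "dy": 0, "dz": 0, "yaw": 0},
    {"jaw": 0.045, "dx": 0, "dy": 0, "dz": 0, "yaw": 0},
    {"jaw": 0.045, "dx": 0, "dy": 0, "dz": 0, "yaw": 0},
    {"jaw": 0.045, "dx": 0, "dy": 0, "dz": 0.002, "yaw": 0},
    {"jaw": 0.045, "dx": 0, "dy": 0, "dz": 0.002, "yaw": 0},
    {"jaw": 0.045, "dx": 0, "dy": 0, "dz": 0, "yaw": 0}
  ]
}}

```text
t: 5.75
tool_pos: [0.6085, -0.1266, 0.0068]
orientation: [-2.221, -2.221, 0.0]
force: [0.5, -0.1, 0.2]
opening: 0.0451
gripper_force: 0.0
```

Run:
```python
from h import *
im,M=shot("wrist","w4"); s=read_state(); print(s["tool_pos"],s["force"],s["opening"])
st,c,r=redblob(im,250,390,80,300); print(st,c,r,onz("wrist",*r[0],.0235,M))
sd,Ms=shot("side","s4"); 
a=cv2.resize(im[150:320,180:450],None,fx=1.45,fy=1.45); b=cv2.resize(sd[150:270,270:400],(390,360),interpolation=cv2.INTER_CUBIC)
k=np.zeros((360,790,3),np.uint8); k[:a.shape[0],:a.shape[1]]=a; k[:,400:]=b; cv2.imwrite("pics/c4.png",k[:,:,::-1])
```

```text
[ 0.60865896 -0.12670129  0.00690863] [1.18260656e+00 6.77995735e-04 1.61858261e-02] 0.0449829940617385
[ 303  193   30   67 1440] [317.70763889 226.61180556] ((317.347412109375, 226.14329528808594), (66.613037109375, 28.198156356811523), 87.39744567871094) [ 0.60918794 -0.12385641  0.0235    ]
```

View pics/c4.png

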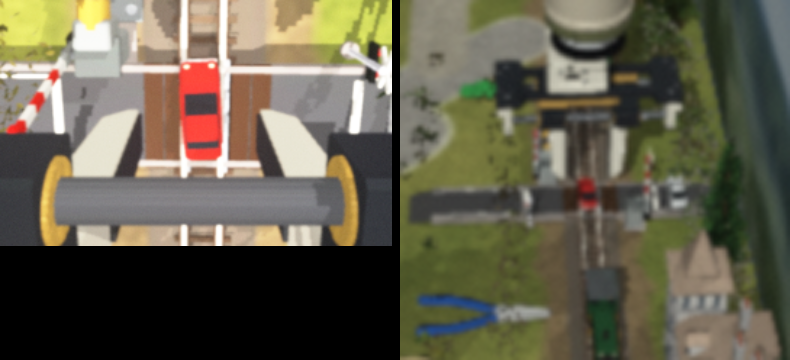

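Run:
```python
from h import *
M=camera_model("wrist"); s=read_state(); x,y,z=s["tool_pos"]
for h in(.007,.02,.03,.04,.05,.06):
    print(h,"side L,R",proj("side",(x-.022,y,h)).round(1),proj("side",(x+.022,y,h)).round(1),"wristL",proj("wrist",(x-.0225,y+.0075,h),M).round(1),proj("wrist",(x+.0225,y+.0075,h),M).round(1))
print("seen side",(270+170/3,150+178/3),(270+218/3,150+175/3),"car",(270+187/3,150+193/3),"wrist L",(180+130/1.45,150+110/1.45),(180+262/1.45,150+110/1.45))
for zz in(0.0075,.0155,.0235): print("car z",zz,proj("side",(.609,-.1265,zz)))
im=cv2.imread("pics/s4.png"); print(redblob(im[:,:,::-1].copy(),320,345,195,230)[:2])
```

```text
0.007 side L,R [324.9 215.1] [338.3 214.7] wristL [283.1 211.3] [349.6 211.2]
0.02 side L,R [324.8 212.2] [338.4 211.7] wristL [280.9 217.2] [351.7 217.1]
0.03 side L,R [324.8 209.9] [338.4 209.4] wristL [279.  222.2] [353.5 222.1]
0.04 side L,R [324.8 207.6] [338.5 207.1] wristL [276.9 227.8] [355.5 227.7]
0.05 side L,R [324.8 205.3] [338.5 204.8] wristL [274.6 234. ] [357.7 233.9]
0.06 side L,R [324.8 202.9] [338.6 202.4] wristL [272. 241.] [360.2 240.9]
seen side (326.6666666666667, 209.33333333333334) (342.6666666666667, 208.33333333333334) car (332.3333333333333, 214.33333333333331) wrist L (269.65517241379314, 225.86206896551724) (360.68965517241384, 225.86206896551724)
car z 0.0075 [331.64888146 214.75011797]
car z 0.0155 [331.66381914 212.93943338]
car z 0.0235 [331.67886474 211.11566703]
(array([329, 210,   6,   9,  40], dtype=int32), array([331.975, 213.75 ]))
```

Both views put the real fingertips about 28–31 mm above the reported TCP: side tips at (327,209), wrist edges at (278,226). The arm also felt no contact at a reading of z = 0.007. I'll go down further in small steps, watch the force, and close.

>>> {"api": "carry_out", "payload": {
  "moves": [
    {"jaw": 0.045, "dx": 0, "dy": 0, "dz": 0.006, "yaw": 0},
    {"jaw": 0.045, "dx": 0, "dy": 0, "dz": 0.006, "yaw": 0},
    {"jaw": 0.045, "dx": 0, "dy": 0, "dz": 0.006, "yaw": 0},
    {"jaw": 0.045, "dx": 0, "dy": 0, "dz": 0, "yaw": 0},
    {"jaw": 0.02, "dx": 0, "dy": 0, "dz": 0, "yaw": 0},
    {"jaw": 0.01, "dx": 0, "dy": 0, "dz": 0, "yaw": 0},
    {"jaw": 0.01, "dx": 0, "dy": 0, "dz": 0, "yaw": 0},
    {"jaw": 0.01, "dx": 0, "dy": 0, "dz": 0, "yaw": 0}
  ],
  "grip_force": 10
}}

```text
t: 6.85
tool_pos: [0.6089, -0.1267, -0.0107]
orientation: [2.221, 2.221, 0.0]
force: [0.4, -0.2, -1.1]
opening: 0.0114
gripper_force: 0.0
```

>>> {"api": "carry_out", "payload": {
  "moves": [
    {"jaw": 0.045, "dx": 0, "dy": 0, "dz": 0, "yaw": 0},
    {"jaw": 0.045, "dx": 0, "dy": 0, "dz": 0, "yaw": 0},
    {"jaw": 0.045, "dx": 0, "dy": 0, "dz": 0.003, "yaw": 0},
    {"jaw": 0.045, "dx": 0, "dy": 0, "dz": 0.003, "yaw": 0},
    {"jaw": 0.045, "dx": 0, "dy": 0, "dz": 0, "yaw": 0}
  ]
}}

```text
t: 7.48
tool_pos: [0.6084, -0.1266, -0.0175]
orientation: [-2.221, -2.221, 0.001]
force: [-0.4, -0.1, -0.0]
opening: 0.0447
gripper_force: 0.0
```

Run:
```python
from h import *
im,M=shot("wrist","w5"); s=read_state(); print(s["tool_pos"],s["force"],s["opening"])
x,y,z=s["tool_pos"]
g=im.astype(int); b=(g.min(2)>180)&(g[...,0]-g[...,2]>12)&(g[...,0]-g[...,2]<35)  # beige
for nm,a,c in(("L",180,300),("R",340,460)):
    rows=[v for v in range(180,330) if b[v,a:c].sum()>8]; v=rows[0]; print(nm,"first beige row",v,np.where(b[v,a:c])[0][[0,-1]]+a, np.where(b[v+6,a:c])[0][[0,-1]]+a)
for h in (.007,.0,.01,.015,.02,.025,.03): print(h,[proj("wrist",(x+e,y+.0075,h),M).round(1).tolist() for e in(-.0225,.0225)])
st,c,r=redblob(im,250,390,80,320); print(st,r,onz("wrist",*r[0],.0235,M))
```

```text
[ 0.60854556 -0.12662589 -0.01720977] [-0.74088714  0.21067161  0.34767082] 0.04519308380351786
L first beige row 204 [180 265] [205 263]Traceback (most recent call last):
  File "<stdin>", line 6, in <module>
IndexError: index 0 is out of bounds for axis 0 with size 0
```

>>> {"api": "carry_out", "payload": {
  "moves": [
    {"jaw": 0.02, "dx": 0, "dy": 0, "dz": 0, "yaw": 0},
    {"jaw": 0.012, "dx": 0, "dy": 0, "dz": 0, "yaw": 0},
    {"jaw": 0.012, "dx": 0, "dy": 0, "dz": 0, "yaw": 0},
    {"jaw": 0.012, "dx": 0, "dy": 0, "dz": 0, "yaw": 0},
    {"jaw": 0.012, "dx": 0, "dy": 0, "dz": 0, "yaw": 0}
  ],
  "grip_force": 10
}}

```text
t: 8.15
tool_pos: [0.6088, -0.1267, -0.0169]
orientation: [2.221, 2.221, -0.0]
force: [0.4, 0.5, -0.9]
opening: 0.0158
gripper_force: 9.6
```

>>> {"api": "carry_out", "payload": {
  "moves": [
    {"jaw": 0.035, "dx": 0, "dy": 0, "dz": 0, "yaw": 0},
    {"jaw": 0.035, "dx": 0, "dy": 0, "dz": 0.002, "yaw": 0},
    {"jaw": 0.035, "dx": 0, "dy": 0, "dz": 0.002, "yaw": 0},
    {"jaw": 0.012, "dx": 0, "dy": 0, "dz": 0, "yaw": 0},
    {"jaw": 0.012, "dx": 0, "dy": 0, "dz": 0, "yaw": 0},
    {"jaw": 0.012, "dx": 0, "dy": 0, "dz": 0, "yaw": 0},
    {"jaw": 0.012, "dx": 0, "dy": 0, "dz": 0, "yaw": 0}
  ],
  "grip_force": 10
}}

```text
t: 9.02
tool_pos: [0.6089, -0.1267, -0.0208]
orientation: [2.221, 2.221, 0.0]
force: [0.0, -0.8, -1.3]
opening: 0.0176
gripper_force: 9.8
```

>>> {"api": "carry_out", "payload": {
  "moves": [
    {"jaw": 0.012, "dx": 0, "dy": 0, "dz": -0.005, "yaw": 0},
    {"jaw": 0.012, "dx": 0, "dy": 0, "dz": -0.015, "yaw": 0},
    {"jaw": 0.012, "dx": 0, "dy": 0, "dz": -0.02, "yaw": 0},
    {"jaw": 0.012, "dx": 0, "dy": 0, "dz": -0.025, "yaw": 0},
    {"jaw": 0.012, "dx": 0, "dy": 0, "dz": -0.025, "yaw": 0},
    {"jaw": 0.012, "dx": 0, "dy": 0, "dz": -0.015, "yaw": 0},
    {"jaw": 0.012, "dx": 0, "dy": 0, "dz": -0.005, "yaw": 0},
    {"jaw": 0.012, "dx": 0, "dy": 0, "dz": 0, "yaw": 0}
  ],
  "grip_force": 10
}}

```text
t: 10.02
tool_pos: [0.6088, -0.1267, 0.0891]
orientation: [2.221, 2.221, -0.0]
force: [0.4, -0.4, -0.0]
opening: 0.0174
gripper_force: 9.8
```

Run:
```python
from h import *
im,M=shot("wrist","w6"); s=read_state(); print(s["tool_pos"],s["force"],s["opening"],s["gripper_force"],s["q"])
st,c,r=redblob(im,250,390,80,320); print(st,c,r)
a=cv2.imread("pics/w5.png")[:,:,::-1].copy(); print(redblob(a,250,390,80,320))
```

```text
[ 0.60830031 -0.12654673  0.08834447] [-0.62586361  0.65191614 -1.35126384] 0.017989810400661336 9.761783067511658 [-2.87610363e-01  2.49802345e-01  1.53067990e+00  6.58501907e-06
  1.36230453e+00 -2.87631286e-01]
[ 301  204   34   68 1602] [316.90886392 235.56054931] ((317.5, 237.5), (33.0, 67.0), 0.0)
(array([ 302,  203,   33,   69, 1667], dtype=int32), array([318.14937013, 237.46010798]), ((318.0, 237.0), (68.0, 32.0), 90.0))
```

>>> {"api": "carry_out", "payload": {
  "moves": [
    {"jaw": 0.012, "dx": -0.002, "dy": -0.015, "dz": 0, "yaw": 0},
    {"jaw": 0.012, "dx": -0.003, "dy": -0.03, "dz": 0, "yaw": 0},
    {"jaw": 0.012, "dx": -0.002, "dy": -0.03, "dz": 0, "yaw": 0},
    {"jaw": 0.012, "dx": 0, "dy": -0.025, "dz": 0, "yaw": 0},
    {"jaw": 0.012, "dx": 0, "dy": -0.014, "dz": 0, "yaw": 0},
    {"jaw": 0.012, "dx": 0, "dy": 0, "dz": 0, "yaw": 0.1},
    {"jaw": 0.012, "dx": 0, "dy": 0, "dz": 0, "yaw": 0.171},
    {"jaw": 0.012, "dx": 0, "dy": 0, "dz": 0, "yaw": 0.175}
  ]
}}

```text
t: 11.08
tool_pos: [0.4947, -0.1336, 0.0886]
orientation: [-2.662, -1.667, 0.001]
force: [0.6, 0.6, -0.8]
opening: 0.0175
gripper_force: 9.8
```

>>> {"api": "carry_out", "payload": {
  "moves": [
    {"jaw": 0.012, "dx": 0, "dy": 0, "dz": 0, "yaw": 0.175},
    {"jaw": 0.012, "dx": 0, "dy": 0, "dz": 0, "yaw": 0.175},
    {"jaw": 0.012, "dx": 0, "dy": 0, "dz": 0, "yaw": 0.175},
    {"jaw": 0.012, "dx": 0, "dy": 0, "dz": 0, "yaw": 0.175},
    {"jaw": 0.012, "dx": 0, "dy": 0, "dz": 0, "yaw": 0.175},
    {"jaw": 0.012, "dx": 0, "dy": 0, "dz": 0, "yaw": 0.15},
    {"jaw": 0.012, "dx": 0, "dy": 0, "dz": 0, "yaw": 0.1},
    {"jaw": 0.012, "dx": 0, "dy": 0, "dz": 0, "yaw": 0}
  ]
}}

```text
t: 12.08
tool_pos: [0.4948, -0.1336, 0.0887]
orientation: [-3.141, -0.001, 0.001]
force: [-0.2, 0.4, -0.1]
opening: 0.0174
gripper_force: 9.8
```

Run:
```python
from h import *
im,M=shot("wrist","w7"); s=read_state(); print(s["tool_pos"],s["orientation"],s["opening"],s["gripper_force"],s["q"])
st,c,r=redblob(im,250,390,150,320); print(st,c,r)
for p in((.5438,-.1338,.0075),(.496,-.1336,.0075)): print(proj("wrist",p,M))
t,Mt=shot("top","t7")
h=cv2.resize(im[:330,170:470],(400,440)); b=cv2.resize(t[110:260,240:380],(390,418),interpolation=cv2.INTER_CUBIC)
k=np.zeros((440,790,3),np.uint8); k[:,:400]=h;k[:418,400:]=b; cv2.imwrite("pics/c7.png",k[:,:,::-1])
```

```text
[ 0.49470763 -0.13360223  0.08871607] [-3.14132384e+00 -3.33617273e-03  9.82134912e-04] 0.017924888142905687 9.762456474508383 [-3.63874634e-01 -3.95763250e-02  1.84055825e+00  2.68578409e-05
  1.34129010e+00  1.20479152e+00]
[ 301  204   34   68 1546] [316.96701164 235.36287193] ((317.5, 237.5), (67.0, 33.0), 90.0)
[317.66240466 141.25596398]
[317.47348472 193.0790757 ]
```

View pics/c7.png

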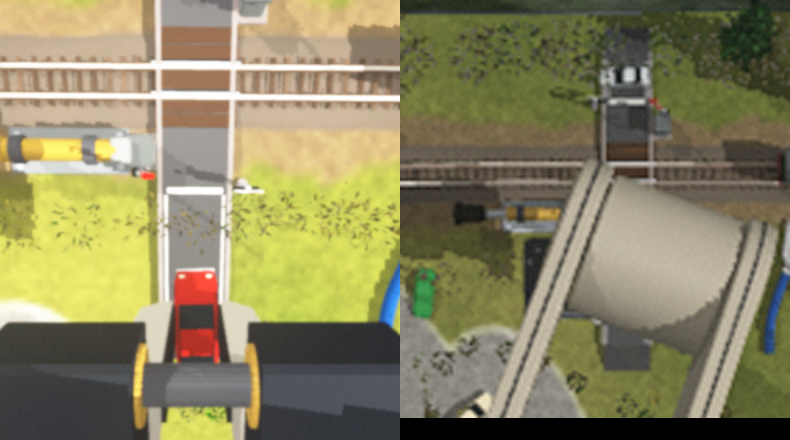

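The car is held level, lined up with the road (car centre at wrist pixel 317, road centre at 317), and behind the stop line. I'll lower it gently.

>>> {"api": "carry_out", "payload": {
  "moves": [
    {"jaw": 0.012, "dx": 0, "dy": 0, "dz": 0.015, "yaw": 0},
    {"jaw": 0.012, "dx": 0, "dy": 0, "dz": 0.025, "yaw": 0},
    {"jaw": 0.012, "dx": 0, "dy": 0, "dz": 0.025, "yaw": 0},
    {"jaw": 0.012, "dx": 0, "dy": 0, "dz": 0.02, "yaw": 0},
    {"jaw": 0.012, "dx": 0, "dy": 0, "dz": 0.013, "yaw": 0},
    {"jaw": 0.012, "dx": 0, "dy": 0, "dz": 0.007, "yaw": 0},
    {"jaw": 0.012, "dx": 0, "dy": 0, "dz": 0.003, "yaw": 0},
    {"jaw": 0.012, "dx": 0, "dy": 0, "dz": 0, "yaw": 0}
  ]
}}

```text
t: 13.18
tool_pos: [0.4952, -0.1338, -0.0185]
orientation: [3.141, -0.0, 0.001]
force: [-0.0, 0.1, 1.2]
opening: 0.0179
gripper_force: 9.8
```

>>> {"api": "carry_out", "payload": {
  "moves": [
    {"jaw": 0.012, "dx": 0, "dy": 0, "dz": 0.001, "yaw": 0},
    {"jaw": 0.012, "dx": 0, "dy": 0, "dz": 0.001, "yaw": 0},
    {"jaw": 0.012, "dx": 0, "dy": 0, "dz": 0, "yaw": 0}
  ]
}}

```text
t: 13.55
tool_pos: [0.4949, -0.1337, -0.0207]
orientation: [3.142, -0.0, 0.0]
force: [-0.1, 0.4, 0.0]
opening: 0.0172
gripper_force: 9.8
```

>>> {"api": "carry_out", "payload": {
  "moves": [
    {"jaw": 0.012, "dx": 0, "dy": 0, "dz": 0.0007, "yaw": 0},
    {"jaw": 0.012, "dx": 0, "dy": 0, "dz": 0, "yaw": 0},
    {"jaw": 0.012, "dx": 0, "dy": 0, "dz": 0, "yaw": 0}
  ]
}}

```text
t: 13.92
tool_pos: [0.495, -0.1338, -0.0211]
orientation: [3.142, -0.0, 0.0]
force: [-2.1, 1.4, 5.0]
opening: 0.0176
gripper_force: 10.2
```

Contact is felt at 5 N. I'll open and rise straight up.

>>> {"api": "carry_out", "payload": {
  "moves": [
    {"jaw": 0.022, "dx": 0, "dy": 0, "dz": 0, "yaw": 0},
    {"jaw": 0.035, "dx": 0, "dy": 0, "dz": 0, "yaw": 0},
    {"jaw": 0.045, "dx": 0, "dy": 0, "dz": 0, "yaw": 0},
    {"jaw": 0.045, "dx": 0, "dy": 0, "dz": -0.01, "yaw": 0},
    {"jaw": 0.045, "dx": 0, "dy": 0, "dz": -0.03, "yaw": 0},
    {"jaw": 0.045, "dx": 0, "dy": 0, "dz": -0.04, "yaw": 0},
    {"jaw": 0.045, "dx": 0, "dy": 0, "dz": -0.04, "yaw": 0},
    {"jaw": 0.045, "dx": 0, "dy": 0, "dz": 0, "yaw": 0}
  ]
}}

```text
t: 14.92
tool_pos: [0.498, -0.1349, 0.1034]
orientation: [3.139, -0.0, 0.012]
force: [0.8, -1.0, -0.8]
opening: 0.0451
gripper_force: 0.0
```

Run:
```python
from h import *
im,M=shot("wrist","w8"); s=read_state(); print(s["tool_pos"])
st,c,r=redblob(im,250,390,100,300); print(st,c,r,onz("wrist",*r[0],.02,M))
```

```text
[ 0.49650279 -0.13435411  0.10099051]
[306 174  20  47 730] [315.70273973 198.1109589 ] ((315.5, 197.0), (46.0, 19.0), 90.0) [ 0.49560109 -0.13331001  0.02      ]
```

The car stands at (0.496, -0.133), lined up with the road. Next, the knob.

>>> {"api": "carry_out", "payload": {
  "moves": [
    {"jaw": 0.045, "dx": 0.012, "dy": -0.025, "dz": 0, "yaw": -0.17},
    {"jaw": 0.045, "dx": 0, "dy": 0, "dz": 0, "yaw": -0.175},
    {"jaw": 0.045, "dx": 0, "dy": 0, "dz": 0, "yaw": -0.175},
    {"jaw": 0.045, "dx": 0, "dy": 0, "dz": 0, "yaw": -0.175},
    {"jaw": 0.045, "dx": 0, "dy": 0, "dz": 0, "yaw": -0.175},
    {"jaw": 0.045, "dx": 0, "dy": 0, "dz": 0, "yaw": -0.175},
    {"jaw": 0.045, "dx": 0, "dy": 0, "dz": 0, "yaw": -0.175},
    {"jaw": 0.045, "dx": 0, "dy": 0, "dz": 0, "yaw": -0.175}
  ]
}}

```text
t: 15.98
tool_pos: [0.5057, -0.1084, 0.0969]
orientation: [-2.401, -2.023, 0.002]
force: [0.5, 0.7, 0.7]
opening: 0.0453
gripper_force: 0.0
```

>>> {"api": "carry_out", "payload": {
  "moves": [
    {"jaw": 0.045, "dx": 0, "dy": 0, "dz": 0, "yaw": -0.175},
    {"jaw": 0.045, "dx": 0.03, "dy": 0.015, "dz": 0, "yaw": 0},
    {"jaw": 0.045, "dx": 0.033, "dy": 0.016, "dz": 0, "yaw": 0},
    {"jaw": 0.045, "dx": 0.033, "dy": 0.016, "dz": 0, "yaw": 0},
    {"jaw": 0.045, "dx": 0.02, "dy": 0.015, "dz": 0, "yaw": 0},
    {"jaw": 0.045, "dx": 0.012, "dy": 0, "dz": 0, "yaw": 0},
    {"jaw": 0.045, "dx": 0, "dy": 0, "dz": 0, "yaw": 0}
  ]
}}

```text
t: 16.85
tool_pos: [0.5679, 0.0197, 0.0975]
orientation: [-2.22, -2.221, 0.002]
force: [-0.7, 0.1, -0.7]
opening: 0.0453
gripper_force: 0.0
```

Run:
```python
from h import *
im,M=shot("wrist","w9"); s=read_state(); print(s["tool_pos"],s["orientation"])
print(proj("wrist",(.570,.02,.034),M),proj("wrist",(.570,-.012,.034),M))
k=((im.max(2)<60)).astype(np.uint8); k[235:]=0
n,l,st,c=cv2.connectedComponentsWithStats(k)
for j in range(1,n):
    if st[j,4]>150: print(st[j],c[j],onz("wrist",*c[j],.034,M))
cv2.imwrite("pics/w9c.png",im[60:330,170:470,::-1])
```

```text
[0.56799286 0.01900669 0.0977092 ] [-2.22138027e+00 -2.22020318e+00  1.95233091e-03]
[319.14264681 198.52671218] [319.13587474 232.77185339]
```

View pics/w9c.png

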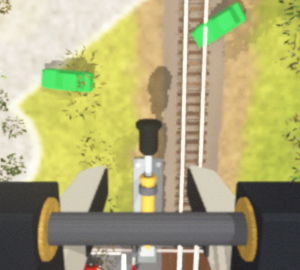

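The crop shows the knob's flange at about (148,126), the barrel down to (148,156), and bare rod below that. I'll measure the edges numerically.

Run:
```python
from h import *
im=cv2.imread("pics/w9.png"); M=camera_model("wrist")
print([(v,int(im[v,314:322].mean())) for v in range(172,236,2)])
for v in(186,200,208): 
    r=im[v,296:340].mean(1); print(v,r.astype(int).tolist())
w=cv2.imread("pics/w1.png"); print([(v,int(w[v,273:279].mean())) for v in range(4,60,2)])
for y in(.0,.008,.016,.02,.032,.038): print(y,proj("wrist",(.57,y,.034+.0085),M).round(1),proj("wrist",(.57,y,.034),M).round(1))
```

```text
[(172, 181), (174, 185), (176, 186), (178, 136), (180, 53), (182, 49), (184, 53), (186, 60), (188, 63), (190, 61), (192, 62), (194, 62), (196, 61), (198, 59), (200, 61), (202, 59), (204, 60), (206, 60), (208, 60), (210, 59), (212, 63), (214, 77), (216, 211), (218, 234), (220, 239), (222, 239), (224, 239), (226, 238), (228, 238), (230, 235), (232, 212), (234, 178)]
186 [172, 174, 176, 175, 173, 170, 169, 172, 165, 136, 92, 58, 54, 54, 56, 57, 56, 57, 58, 57, 64, 59, 61, 61, 62, 61, 61, 59, 56, 53, 57, 55, 54, 56, 58, 81, 101, 110, 108, 123, 142, 158, 165, 167]
200 [155, 154, 151, 152, 151, 152, 154, 154, 157, 157, 156, 151, 129, 94, 62, 54, 57, 59, 61, 61, 61, 61, 60, 60, 62, 62, 56, 60, 55, 54, 55, 67, 92, 108, 122, 118, 118, 116, 112, 110, 119, 141, 162, 166]
208 [154, 153, 154, 155, 158, 156, 163, 164, 167, 176, 184, 180, 155, 105, 63, 55, 56, 59, 62, 58, 61, 62, 60, 62, 59, 59, 53, 58, 56, 55, 58, 73, 103, 122, 119, 117, 119, 117, 117, 133, 153, 162, 167, 170]
[(4, 173), (6, 174), (8, 175), (10, 175), (12, 135), (14, 63), (16, 64), (18, 66), (20, 63), (22, 64), (24, 63), (26, 63), (28, 62), (30, 64), (32, 65), (34, 64), (36, 66), (38, 65), (40, 67), (42, 67), (44, 63), (46, 67), (48, 214), (50, 244), (52, 245), (54, 246), (56, 246), (58, 246)]
0.0 [319.  222.4] [319.  219.3]
0.008 [319.  213.6] [318.9 210.8]
0.016 [319.  204.6] [318.9 202.1]
0.02 [319.  200.1] [318.9 197.7]
0.032 [319.  186.4] [318.9 184.4]
0.038 [319.  179.4] [318.9 177.6]
```

>>> {"api": "carry_out", "payload": {
  "moves": [
    {"jaw": 0.035, "dx": 0.002, "dy": 0.0015, "dz": 0.02, "yaw": 0},
    {"jaw": 0.035, "dx": 0, "dy": 0, "dz": 0.03, "yaw": 0},
    {"jaw": 0.035, "dx": 0, "dy": 0, "dz": 0.025, "yaw": 0},
    {"jaw": 0.035, "dx": 0, "dy": 0, "dz": 0.018, "yaw": 0},
    {"jaw": 0.035, "dx": 0, "dy": 0, "dz": 0.014, "yaw": 0},
    {"jaw": 0.035, "dx": 0, "dy": 0, "dz": 0.012, "yaw": 0},
    {"jaw": 0.035, "dx": 0, "dy": 0, "dz": 0, "yaw": 0},
    {"jaw": 0.035, "dx": 0, "dy": 0, "dz": 0, "yaw": 0}
  ]
}}

```text
t: 17.9
tool_pos: [0.5712, 0.0212, -0.0198]
orientation: [2.222, 2.22, 0.001]
force: [1.0, -0.0, -0.5]
opening: 0.035
gripper_force: 0.0
```

Run:
```python
from h import *
im,M=shot("wrist","w10"); s=read_state(); print(s["tool_pos"],s["force"])
print([(v,int(im[v,313:321].mean())) for v in range(130,300,3)])
print(im[200,270:370].mean(1).astype(int).tolist())
for y in(.007,.018,.037): print(y,proj("wrist",(.57,y,.0425),M).round(1))
```

```text
[ 0.57133122  0.02119501 -0.01962078] [-0.32272447 -0.60546296 -0.22346225]
[(130, 121), (133, 124), (136, 124), (139, 139), (142, 143), (145, 129), (148, 132), (151, 133), (154, 135), (157, 135), (160, 132), (163, 129), (166, 128), (169, 125), (172, 128), (175, 130), (178, 154), (181, 154), (184, 150), (187, 142), (190, 142), (193, 160), (196, 158), (199, 162), (202, 159), (205, 171), (208, 174), (211, 190), (214, 192), (217, 191), (220, 185), (223, 55), (226, 45), (229, 44), (232, 44), (235, 48), (238, 56), (241, 58), (244, 61), (247, 58), (250, 58), (253, 59), (256, 58), (259, 58), (262, 58), (265, 56), (268, 58), (271, 68), (274, 100), (277, 113), (280, 115), (283, 122), (286, 123), (289, 126), (292, 120), (295, 115), (298, 114)]
[183, 179, 178, 173, 172, 173, 155, 132, 127, 129, 131, 131, 128, 127, 128, 129, 125, 130, 131, 128, 133, 135, 132, 136, 133, 135, 134, 132, 132, 132, 134, 144, 165, 190, 199, 202, 203, 202, 200, 201, 200, 201, 200, 199, 200, 194, 174, 149, 136, 135, 135, 132, 131, 129, 126, 125, 128, 128, 126, 125, 122, 125, 125, 123, 127, 127, 126, 124, 127, 141, 155, 154, 162, 174, 182, 180, 180, 180, 183, 180, 182, 177, 162, 141, 125, 120, 118, 110, 107, 104, 105, 102, 104, 103, 101, 96, 88, 96, 144, 202]
0.007 [314.1 288.9]
0.018 [313.9 268.7]
0.037 [313.7 232.1]
```

Run:
```python
from h import *
M=camera_model("wrist")
for y in(.033,.0377,.042): print(y,[proj("wrist",(.57,y,z),M).round(1)[1] for z in(.0225,.034,.0455)], "barrel step z.0425 y-6",proj("wrist",(.57,y-.006,.0455),M)[1].round(1))
```

```text
0.033 [np.float64(225.9), np.float64(233.5), np.float64(242.2)] barrel step z.0425 y-6 254.1
0.0377 [np.float64(217.6), np.float64(224.7), np.float64(232.8)] barrel step z.0425 y-6 244.8
0.042 [np.float64(210.0), np.float64(216.5), np.float64(224.0)] barrel step z.0425 y-6 236.2
```

The flange's outer end is at y≈0.036, so the knob's middle is at y≈0.017. A small correction, then grip.

>>> {"api": "carry_out", "payload": {
  "moves": [
    {"jaw": 0.035, "dx": -0.002, "dy": -0.0015, "dz": 0, "yaw": 0},
    {"jaw": 0.035, "dx": 0, "dy": 0, "dz": 0, "yaw": 0},
    {"jaw": 0.02, "dx": 0, "dy": 0, "dz": 0, "yaw": 0},
    {"jaw": 0.01, "dx": 0, "dy": 0, "dz": 0, "yaw": 0},
    {"jaw": 0.005, "dx": 0, "dy": 0, "dz": 0, "yaw": 0},
    {"jaw": 0.005, "dx": 0, "dy": 0, "dz": 0, "yaw": 0},
    {"jaw": 0.005, "dx": 0, "dy": 0, "dz": 0, "yaw": 0},
    {"jaw": 0.005, "dx": 0, "dy": 0, "dz": 0, "yaw": 0}
  ],
  "grip_force": 40
}}

```text
t: 18.95
tool_pos: [0.5688, 0.0192, -0.0206]
orientation: [-2.222, -2.22, 0.0]
force: [-2.8, 0.8, 3.7]
opening: 0.0161
gripper_force: 40.0
```

>>> {"api": "carry_out", "payload": {
  "moves": [
    {"jaw": 0.005, "dx": 0.003, "dy": 0, "dz": 0, "yaw": 0},
    {"jaw": 0.005, "dx": 0.006, "dy": 0, "dz": 0, "yaw": 0},
    {"jaw": 0.005, "dx": 0.006, "dy": 0, "dz": 0, "yaw": 0},
    {"jaw": 0.005, "dx": 0.006, "dy": 0, "dz": 0, "yaw": 0},
    {"jaw": 0.005, "dx": 0.006, "dy": 0, "dz": 0, "yaw": 0},
    {"jaw": 0.005, "dx": 0.006, "dy": 0, "dz": 0, "yaw": 0},
    {"jaw": 0.005, "dx": 0.005, "dy": 0, "dz": 0, "yaw": 0},
    {"jaw": 0.005, "dx": 0, "dy": 0, "dz": 0, "yaw": 0}
  ],
  "grip_force": 45
}}

```text
t: 19.95
tool_pos: [0.5692, 0.0562, -0.0206]
orientation: [2.221, 2.219, -0.002]
force: [-2.1, -8.0, 1.7]
opening: 0.0161
gripper_force: 45.0
```

Run:
```python
from h import *
im,M=shot("wrist","w11"); s=read_state(); print(s["tool_pos"],s["force"],s["opening"],s["gripper_force"])
a=cv2.imread("pics/w10.png"); b=im[:,:,::-1]
for q in(a,b): print([(v,int(q[v,313:321].mean())) for v in range(205,250,2)])
st,c,r=redblob(im,280,350,240,399) ; print(st,c,r)
```

```text
[ 0.56918066  0.05609634 -0.02055139] [-2.32268663 -8.16771565  2.24270911] 0.01562513177606529 44.992876052856445
[(205, 171), (207, 170), (209, 184), (211, 190), (213, 193), (215, 191), (217, 191), (219, 191), (221, 155), (223, 55), (225, 44), (227, 45), (229, 44), (231, 44), (233, 46), (235, 48), (237, 54), (239, 57), (241, 58), (243, 61), (245, 60), (247, 58), (249, 57)]
[(205, 152), (207, 178), (209, 186), (211, 191), (213, 191), (215, 190), (217, 181), (219, 84), (221, 44), (223, 43), (225, 42), (227, 44), (229, 43), (231, 45), (233, 48), (235, 52), (237, 53), (239, 54), (241, 58), (243, 59), (245, 55), (247, 56), (249, 58)]Traceback (most recent call last):
  File "<stdin>", line 5, in <module>
  File "h.py", line 22, in redblob
    n,l,st,c=cv2.connectedComponentsWithStats(k); j=1+st[1:,4].argmax()
                                                      ~~~~~~~~~~~~~~~^^
ValueError: attempt to get argmax of an empty sequence
```

No slip, and the force fits the spring (8.1 N at 37 mm). The last 8 mm:

>>> {"api": "carry_out", "payload": {
  "moves": [
    {"jaw": 0.005, "dx": 0.003, "dy": 0, "dz": 0, "yaw": 0},
    {"jaw": 0.005, "dx": 0.003, "dy": 0, "dz": 0, "yaw": 0},
    {"jaw": 0.005, "dx": 0.002, "dy": 0, "dz": 0, "yaw": 0},
    {"jaw": 0.005, "dx": 0, "dy": 0, "dz": 0, "yaw": 0},
    {"jaw": 0.005, "dx": 0, "dy": 0, "dz": 0, "yaw": 0},
    {"jaw": 0.005, "dx": 0, "dy": 0, "dz": 0, "yaw": 0},
    {"jaw": 0.005, "dx": 0, "dy": 0, "dz": 0, "yaw": 0}
  ]
}}

```text
t: 20.88
tool_pos: [0.5692, 0.0636, -0.0206]
orientation: [2.222, 2.219, -0.002]
force: [-2.5, -9.4, 1.7]
opening: 0.0156
gripper_force: 45.0
```

Run:
```python
from h import *
im,M=shot("wrist","w12"); s=read_state(); print(s["tool_pos"],s["force"],s["opening"],s["gripper_force"])
b=im[:,:,::-1]; print([(v,int(b[v,313:321].mean())) for v in range(211,243,2)])
t,Mt=shot("top","t12"); d,Ms=shot("side","s12")
for nm,q,box in(("top",t,(300,345,175,260)),("side",d,(270,345,190,235))):
    h=cv2.cvtColor(q,cv2.COLOR_RGB2HSV); m=(((h[...,0]<8)|(h[...,0]>172))&(h[...,1]>130)&(h[...,2]>70)).astype(np.uint8)
    z=np.zeros_like(m); z[box[2]:box[3],box[0]:box[1]]=m[box[2]:box[3],box[0]:box[1]]
    n,l,st,c=cv2.connectedComponentsWithStats(z)
    for j in range(1,n): print(nm,st[j],c[j].round(1))
print("expect car",proj("top",(.4957,-.1333,.02)),proj("side",(.4957,-.1333,.02)))
print("level arm base/tip",[proj(k,p).round(1).tolist() for k in("top","side") for p in((.556,-.1,.03),(.556,-.162,.04))])
```

```text
[ 0.56921961  0.06367028 -0.02057707] [-1.10619735 -8.514894    2.15879256] 0.015454836153830134 44.992167949676514
[(211, 167), (213, 169), (215, 176), (217, 174), (219, 88), (221, 43), (223, 42), (225, 41), (227, 43), (229, 41), (231, 45), (233, 47), (235, 54), (237, 56), (239, 56), (241, 58)]
top [316 191   3   1   3] [317. 191.]
top [323 191   2   2   4] [323.5 191.5]
top [330 191   2   1   2] [330.5 191. ]
top [319 205   7  13  70] [321.8 211.5]
top [319 220   7   3  20] [322.2 221. ]
side [290 213  15   6  62] [296.7 216. ]
expect car [321.62546292 214.01872404] [296.87534012 214.57337874]
level arm base/tip [[309.3, 191.8], [332.3, 191.4], [315.1, 204.8], [315.7, 215.3]]
```

The rod is out about 44.5 mm (spring about 9 N, no slip). The near arm lies across the road, with its red stripes on row 191 of the top view from column 316 to 331. The red car is in place behind the line. I'll hand in while holding.

```bash
python3 -c "
from plant import close_job
print(close_job())"
```

```text
the job is handed in; nothing more can be done
None
```

I set the red car down lengthwise on the near road behind the stop line, let go of it, then drew the rod out about 44.5 mm and handed the job in still holding the knob; the near barrier was across the road, I did not check the far one, and no verdict came back.

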